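# Uncover the pickling crock and scrub it out

### The job

Lift the lid off the brown crock by its knob and set it down gently, knob up, lying flat in the blue tray. Then take the bottle brush by its handle and scrub out the crock with two full strokes, all the way down to the bottom and back up to the mouth each time, and stand the brush upright in its white dish again. Leave the crock standing where it is and do not disturb the jars, the bowl or the cup.

Things in the scene. Friction and masses are not known exactly. Their poses are not given: they have to be found in the camera images.
- crock: loose, heavy, open brown glazed crock, 112 mm outer diameter, 120 mm high, 1.6 kg, inner diameter at least 86 mm, wall about 9 mm; origin at the centre of its underside, z up
- crock_in (a point): centre of the crock's inner floor, 8 mm above the crock's underside
- crock_rim (a point): centre of the crock's mouth, 120 mm above its underside
- lid: loose brown stoneware lid, 116 mm across, about 0.35 kg, on the crock's rim; a plug 72 mm across and 6 mm deep below its flange hangs in the mouth with play; disc top 18 mm above the origin; round dark knob 30 mm across, sides upright from 35 to 54 mm, top at 58 mm, on an 18 mm neck. Origin: centre of the plug's underside (lowest face), z up through the knob
- lid_knob (a point): centre of the lid's knob, on the lid's axis, 45 mm above the lid's origin, where to grip
- tray: fixed blue plastic tray, 164 mm square, rim 14 mm high and 5 mm thick, floor 5 mm thick (inside 154 mm square); origin at the centre of its underside, x and y along its sides
- brush: loose upright bottle brush, 190 mm long, about 0.13 kg: cream bristle head 60 mm across and 60 mm long, blue collar 32 mm across up to 72 mm, round wooden handle 20 mm across up to 190 mm; stands on its flat bristle end in the white dish. Origin at the centre of the bristle end's underside, z along the handle
- brush_grip (a point): point on the brush's axis in the handle, 165 mm above the brush's origin, where to grip
- dish: fixed round white dish, 92 mm outer diameter at the foot and 100 mm at the rim, 14 mm high, wall 4 mm, floor 5 mm thick (inside about 84 to 92 mm across); origin at the centre of its underside
- jar_a: bystander: full preserving jar with gold lid, 72 mm in diameter, 107 mm high; origin at the centre of its underside
- jar_b: bystander: another jar like jar_a; origin at the centre of its underside
- bowl: bystander: steel bowl, 150 mm in diameter, 65 mm high; origin at the centre of its underside
- cup: bystander: small white cup, 72 mm in diameter, 55 mm high; origin at the centre of its underside
Not all that is in view belongs to the job. There is more than one size of the brush; the one meant has the size given above.

How it is judged:
By the outcome, as a careful person would: the job done as asked, in the order asked, and still so for the second after the job is handed in, with the robot touching nothing.
It also fails if it takes over 72 s, if anything falls off the work surface, if the arm or the gripper's body presses on something with over 40 N, if the wrist force passes 120 N, or if a joint passes its speed limit or range.

### The arm

A 7-joint arm with a two-finger parallel gripper is mounted at the origin on the work surface. World frame = base frame: x ahead of the robot, y to its left, z up, the work surface at z = 0. Lengths are in m, angles in rad, forces in N, time in s.
With the tool pointing down it reaches from about 0.425 to 0.875 m from the base axis. Payload 4.7 kg.
Tool frame: the origin (TCP) lies between the finger pads; the fingertips stand 11 mm ahead of it and the grasp point (between the pads) lies 8 mm behind it; z points along the fingers, y is the line along which they close (so a half turn about z gives the same grasp; the last joint's range is limited). The gripper opens to 87 mm and grips with 3 to 60 N. Pads are 19 mm wide; open, the fingers measure 117 mm over their backs; the gripper's body (75 mm by 190 mm) begins 51 mm behind the grasp point.
Start: joints at [-1.233, 0.321, -0.07, 1.45, 0.023, 1.371, -0.057], TCP at [0.207, 0.616, 0.234] pointing down, gripper open.
Joint ranges: [-2.86, 2.86], [-0.3, 2.09], [-1.38, 1.24], [0.06, 2.45], [-1.56, 4.7], [0.09, 2.05], [-2.69, 2.69]. Speed limits (rad/s): [2.57, 2.57, 3.14, 3.14, 3.14, 3.14, 3.14].

### API

Orientations are given as a rotation vector (axis times angle).
In Python, from bench import ctrl gives the robot as it stands. The module is installed in compiled form; this text tells all that it offers.
- The arm moves only by the shell command python3 -m inch 'ROWS' [FORCE]. ROWS is JSON, a list of rows, each an object with "slide": the shift along the tool's x, y, z scaled (see below), a list of three; "angular": the turn, a rotation vector about the tool's x, y, z scaled (see below), a list of three; "claw": the opening, from -1 (shut) to 1 (fully open). In form: [{"slide": [tx, ty, tz], "angular": [rx, ry, rz], "claw": claw}, ...]. A call has 1 to 10 rows; each row is the pose to reach, as a shift and turn from the pose commanded when the call began, along the tool's axes at that moment; what a row does not reach only later rows make up. The controller multiplies each number of a shift by 0.25 m and each number of a turn by 30 degrees. A row lasts 1/10 s, in which the tool goes at most 50 mm and 8.59 degrees, less where a joint would pass 70% of its speed; a pose out of reach is approached as far as the arm can. A call with a number of a shift or a turn outside -1 to 1 is refused whole. A call with a gripper value outside its range is refused whole. The fingers move at their own pace and stop on an object; FORCE is the grip in N (left out, the last holds). Time passes only in rows, so rows that repeat a pose let the fingers close. It gives the time, the measured TCP pose, the force, the opening and the grip force at its end, in the units of the state.
- ctrl.get_state(): the state, without advancing time (a new reading comes with each control period).
- ctrl.get_image(name): name is "side" or "top"; returns a dict with "color" (400x640x3 uint8, red, green, blue), "depth" (400x640 float32, m along the optical axis (not along the pixel's ray), 0 where there is no reading), "camera_matrix" (3x3 intrinsics, pixels), "dist_coeffs" ([k1, k2, p1, p2, k3] as OpenCV has them; the pictures are not rectified), "extrinsics" (4x4, takes a point from camera to world coordinates). Camera axes: x right, y up, looking along -z (the intrinsics and any distortion apply to the point x, -y, -z); pixel columns grow to the right and rows downward; lengths in m; the calibration is good to about 2 mm. A picture is of the moment at which its call begins.
- ctrl.close_job(): hands the job in; it is judged then, once.
Trained networks look in the newest picture that a camera, given by its name, has taken for a name from the list of things; names that differ only in an ending like _2 or _b are one class to them, and where a whole thing is asked for, a point or a joint stands for the part that bears it (a point fixed in the world has none). Each returns a list of dicts, best first, with "confidence" (0 to 1); they miss things now and then, are a little off and sometimes report something else, mostly with a low value. They report only what shows in the picture. A call takes as long as a camera call. They do not tell look-alikes from the thing itself.
- ctrl.find_in(query, camera): "bbox" ([centre column, centre row, width, height] in pixels, round what is visible of it).
- ctrl.outline_of(query, camera): "mask" (400x640 bool, what is visible of it) and "bbox" ([centre column, centre row, width, height] in pixels, round what is visible of it).
The state is a dict: "time": time; "joint_positions": joint angles; "qd": joint speeds; "joint_torque": joint torques, N m; "position": TCP position; "tool_rot": TCP orientation; "ft_force": force on the tool from outside, world axes, zero at the start; "torque": the same for the moment, N m; "grip_width": opening from 0.0 (shut) to 1.0 (fully open); "grip_force": force on a finger pad.
Only numpy, scipy, OpenCV 4.12 (cv2) and the standard library are available. Lean on these libraries where they do the work, as an engineer would, in place of code of your own. Each camera call takes 0.05 s, during which the arm holds its last target. There are 200 camera calls.

## Working session

There is one attempt and no reset: what is moved stays moved. The work goes in short steps, Python scripts to look and compute and a shell command to move; the robot and the scene stay as the last step left them, time stands still between calls to the robot, and variables do not carry over. Pictures are saved under pics/ and viewed, at most 10 in all, crops included, and the job is handed in when it is done.

```bash
mkdir -p pics; cat > h.py <<'E'
import numpy as np, cv2
from bench import ctrl
from scipy.spatial.transform import Rotation as R
def cloud(im):
    K=np.array(im["camera_matrix"]);D=np.array(im["dist_coeffs"]);E=np.array(im["extrinsics"])
    d=im["depth"];v,u=np.mgrid[0:400,0:640]
    p=cv2.undistortPoints(np.stack([u,v],-1).reshape(-1,1,2).astype(np.float64),K,D).reshape(400,640,2)
    P=np.stack([p[...,0]*d,-p[...,1]*d,-d],-1)
    W=P@E[:3,:3].T+E[:3,3]; W[d==0]=np.nan
    return W
def togo(target):
    "world target minus TCP in slide units"
    s=ctrl.get_state(); r=R.from_rotvec(s["tool_rot"])
    return r.inv().apply(np.array(target)-s["position"])/0.25
E
python3 - <<'E'
from h import *
s=ctrl.get_state();print({k:np.round(v,3) for k,v in s.items()})
print(R.from_rotvec(s["tool_rot"]).as_matrix().round(3))
for c in("top","side"):
    im=ctrl.get_image(c);cv2.imwrite(f"pics/{c}.png",im["color"][...,::-1])
    W=cloud(im);np.save(c,W)
    print(c,np.round(im["extrinsics"],3).tolist())
    for n in "crock lid lid_knob tray brush brush_grip dish jar_a bowl cup".split():
        for o in ctrl.outline_of(n,c):
            m=o["mask"]&np.isfinite(W[...,2])
            w=W[m]
            if len(w): print(n,round(o["confidence"],2),np.round(o["bbox"]),"min",np.nanpercentile(w,3,axis=0).round(3),"max",np.nanpercentile(w,97,axis=0).round(3))
E
```

```text
{'time': np.float64(0.0), 'joint_positions': array([-1.233,  0.322, -0.07 ,  1.452,  0.023,  1.371, -0.057]), 'qd': array([-0.002, -0.   , -0.001,  0.   ,  0.   , -0.   ,  0.001]), 'joint_torque': array([-0.0000e+00, -4.9130e+01, -4.0400e-01, -3.1252e+01, -6.4000e-02,
        4.4000e-02,  0.0000e+00]), 'position': array([0.207, 0.616, 0.232]), 'tool_rot': array([-5.06e-01, -3.10e+00,  3.00e-03]), 'ft_force': array([-0.511,  0.239, -0.015]), 'torque': array([ 0.029, -0.016, -0.045]), 'grip_force': np.float64(0.0), 'grip_width': np.float64(1.002)}
[[-0.948  0.318 -0.001]
 [ 0.318  0.948 -0.002]
 [-0.    -0.002 -1.   ]]
top [[0.022, 0.989, -0.145, 0.459], [-0.999, 0.025, 0.022, 0.029], [0.025, 0.144, 0.989, 0.987], [0.0, 0.0, 0.0, 1.0]]
lid 0.93 [309. 232.  56.  56.] min [ 0.481 -0.022  0.125] max [0.582 0.078 0.172]
lid_knob 0.61 [307. 230.  57.  59.] min [ 0.482 -0.022  0.126] max [0.582 0.077 0.172]
tray 0.98 [416. 234.  75.  70.] min [ 0.464 -0.318  0.002] max [ 0.618 -0.16   0.016]
brush 0.89 [209. 274.  26.  14.] min [0.417 0.23  0.015] max [0.453 0.263 0.137]
brush 0.76 [165. 211
[... 1388 characters left out ...]
 0.236 0.006] max [0.454 0.271 0.137]
brush 0.85 [288. 335.  22.  44.] min [0.562 0.338 0.012] max [0.597 0.372 0.138]
brush_grip 0.73 [372. 309.  23.  43.] min [0.418 0.236 0.006] max [0.455 0.271 0.137]
brush_grip 0.52 [321. 307.  45.  34.] min [0.496 0.214 0.003] max [0.586 0.293 0.016]
dish 0.61 [321. 305.  48.  37.] min [0.495 0.21  0.003] max [0.586 0.293 0.016]
jar_a 0.68 [227. 251.  42.  50.] min [0.736 0.182 0.014] max [0.795 0.241 0.11 ]
jar_a 0.55 [285. 149.  28.  49.] min [ 0.732 -0.192  0.009] max [ 0.792 -0.135  0.109]
bowl 0.95 [248. 191.  59.  46.] min [ 0.744 -0.056  0.004] max [0.874 0.08  0.066]
cup 0.82 [411. 241.  32.  37.] min [0.355 0.02  0.005] max [0.415 0.085 0.057]
```

```bash
python3 - <<'E'
from h import *
for c in("top","side"):
    W=np.load(c+".npy");x,y,z=W[...,0],W[...,1],W[...,2]
    def rep(n,m):
        w=W[m];(cx,cy),r=cv2.minEnclosingCircle(w[:,:2].astype(np.float32));print(c,n,len(w),round(cx,4),round(cy,4),"r",round(r,4),"med",np.median(w,0).round(4))
    nr=(abs(x-.53)<.08)&(abs(y-.03)<.08)
    rep("knobtop",nr&(z>.168)&(z<.18)); rep("disc",nr&(z>.12)&(z<.14))
    nb=(abs(x-.54)<.06)&(abs(y-.245)<.06)
    rep("handletop",nb&(z>.188)&(z<.2)); rep("handle",nb&(z>.1)&(z<.188));rep("head",nb&(z>.022)&(z<.07));rep("dish",nb&(z>.002)&(z<.02))
    t=(abs(x-.54)<.11)&(abs(y+.24)<.11)&(z>.011)&(z<.025)
    print(c,"tray",cv2.minAreaRect(W[t][:,:2].astype(np.float32)),np.median(W[t][:,2]))
i=cv2.imread("pics/top.png");j=cv2.imread("pics/side.png")
cv2.imwrite("pics/both.png",np.hstack([cv2.resize(i[90:320,130:470],(400,271)),cv2.resize(j[90:400,200:440],(400,517))[:271*0+517][:271]]) if 0 else i)
cv2.imwrite("pics/crop.png",cv2.resize(j[120:370,220:470],(600,600),interpolation=cv2.INTER_CUBIC))
E
```

```text
top knobtop 159 0.5322 0.0278 r 0.0146 med [0.5316 0.0275 0.172 ]
top disc 2160 0.5323 0.0278 r 0.0583 med [0.5294 0.0281 0.1306]
top handletop 89 0.5417 0.2416 r 0.01 med [0.5414 0.2411 0.1944]
top handle 104 0.5409 0.2408 r 0.0098 med [0.5382 0.2341 0.1461]
top head 410 0.5413 0.2424 r 0.0304 med [0.5339 0.2294 0.0643]
top dish 880 0.5412 0.244 r 0.0812 med [0.5276 0.2367 0.0059]
top tray ((0.5409287810325623, -0.2398662567138672), (0.16672338545322418, 0.16416369378566742), 88.45585632324219) 0.014260118062222882
side knobtop 97 0.533 0.0291 r 0.0147 med [0.5327 0.0311 0.1719]
side disc 1404 0.5329 0.028 r 0.0591 med [0.5275 0.0421 0.1303]
side handletop 93 0.5426 0.2426 r 0.01 med [0.5429 0.2449 0.1945]
side handle 283 0.5428 0.2429 r 0.0098 med [0.5406 0.2494 0.1453]
side head 638 0.543 0.2431 r 0.0302 med [0.5369 0.2594 0.0639]
side dish 1090 0.542 0.2452 r 0.0805 med [0.5293 0.2647 0.0062]
side tray ((0.5414950251579285, -0.23852626979351044), (0.17109759151935577, 0.1648058444261551), 88.38619232177734) 0.014152435398064545
```

View pics/top.png

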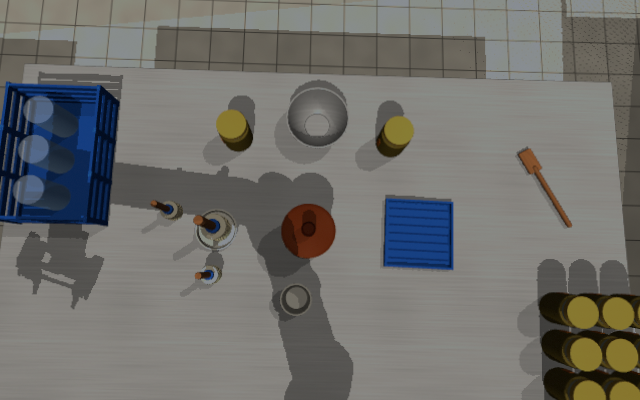

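View pics/crop.png

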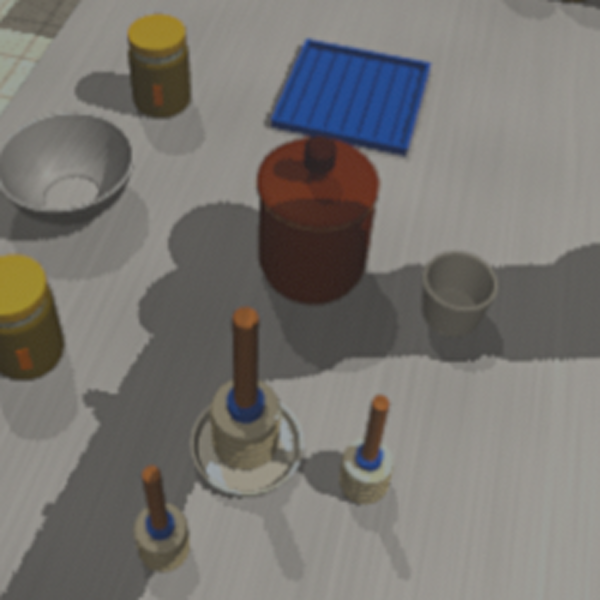

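Top picture: the brush candidates have handle tops at about (200,220), (155,203) and (200,275). I choose (200,220): it stands in the white dish and its top is at 0.195 m = 5 + 190 mm, while the other two are only 137 mm high. The crop confirms it (handle at about (245,320), in the dish ring). The lid is at (309,230) and the tray at (417,234). There are also distractor jars, a crate and a spatula, all clear of the work.

```bash
python3 -m inch '[{"slide":[0,0,-0.12],"angular":[0,0,0],"claw":1},{"slide":[-0.1,-0.09,-0.24],"angular":[0,0,0],"claw":1},{"slide":[-0.22,-0.2,-0.24],"angular":[0,0,0],"claw":1},{"slide":[-0.35,-0.32,-0.24],"angular":[0,0,0],"claw":1},{"slide":[-0.48,-0.44,-0.24],"angular":[0,0,0],"claw":1},{"slide":[-0.61,-0.56,-0.24],"angular":[0,0,0],"claw":1},{"slide":[-0.74,-0.68,-0.24],"angular":[0,0,0],"claw":1},{"slide":[-0.87,-0.8,-0.24],"angular":[0,0,0],"claw":1},{"slide":[-0.99,-0.9,-0.24],"angular":[0,0,0],"claw":1}]' 30
python3 -m inch '[{"slide":[-0.12,-0.11,0],"angular":[0,0,0],"claw":1},{"slide":[-0.25,-0.23,0],"angular":[0,0,0],"claw":1},{"slide":[-0.38,-0.35,0],"angular":[0,0,0],"claw":1},{"slide":[-0.51,-0.47,0],"angular":[0,0,0],"claw":1},{"slide":[-0.64,-0.59,0],"angular":[0,0,0],"claw":1},{"slide":[-0.77,-0.71,0],"angular":[0,0,0],"claw":1},{"slide":[-0.88,-0.82,0],"angular":[0,0,0],"claw":1},{"slide":[-0.96,-0.89,0],"angular":[0,0,0],"claw":1},{"slide":[-0.98,-0.91,0],"angular":[0,0,0],"claw":1},{"slide":[-0.98,-0.91,0],"angular":[0,0,0],"claw":1}]'
python3 -c "
from h import *
s=ctrl.get_state();print(R.from_rotvec(s['tool_rot']).as_matrix().round(3),s['joint_positions'].round(2) if hasattr(s['joint_positions'],'round') else s['joint_positions'],togo([.5325,.0282,.151]))"
```

```text
time: 2.0
position: [0.3708, 0.3219, 0.294]
tool_rot: [0.508, 3.1, 0.001]
ft_force: [0.4, 0.3, -0.4]
grip_width: 1.003
grip_force: 0.0
time: 3.0
position: [0.5298, 0.0299, 0.2935]
tool_rot: [-0.51, -3.1, -0.0]
ft_force: [-0.3, 0.8, 0.7]
grip_width: 1.003
grip_force: 0.0
[[-0.947  0.32  -0.   ]
 [ 0.32   0.947  0.   ]
 [ 0.     0.    -1.   ]] [-0.6   0.03  0.51  1.67 -0.02  1.44  1.16] [-0.01239148 -0.00309476  0.57015471]
```

```bash
python3 -m inch '[{"slide":[-0.012,-0.003,0.1],"angular":[0,0,0],"claw":1},{"slide":[-0.012,-0.003,0.22],"angular":[0,0,0],"claw":1},{"slide":[-0.012,-0.003,0.32],"angular":[0,0,0],"claw":1},{"slide":[-0.012,-0.003,0.41],"angular":[0,0,0],"claw":1},{"slide":[-0.012,-0.003,0.48],"angular":[0,0,0],"claw":1},{"slide":[-0.012,-0.003,0.53],"angular":[0,0,0],"claw":1},{"slide":[-0.012,-0.003,0.555],"angular":[0,0,0],"claw":1},{"slide":[-0.012,-0.003,0.57],"angular":[0,0,0],"claw":1},{"slide":[-0.012,-0.003,0.57],"angular":[0,0,0],"claw":1}]'
python3 -m inch '[{"slide":[0,0,0],"angular":[0,0,0],"claw":-1},{"slide":[0,0,0],"angular":[0,0,0],"claw":-1},{"slide":[0,0,0],"angular":[0,0,0],"claw":-1},{"slide":[0,0,0],"angular":[0,0,0],"claw":-1},{"slide":[0,0,0],"angular":[0,0,0],"claw":-1},{"slide":[0,0,0],"angular":[0,0,0],"claw":-1},{"slide":[0,0,0],"angular":[0,0,0],"claw":-1},{"slide":[0,0,0],"angular":[0,0,0],"claw":-1}]' 35
```

```text
time: 3.9
position: [0.5325, 0.0294, 0.1513]
tool_rot: [0.505, 3.1, 0.001]
ft_force: [0.8, -0.4, -0.1]
grip_width: 1.004
grip_force: 0.0
time: 4.7
position: [0.5323, 0.0286, 0.151]
tool_rot: [-0.506, -3.1, 0.001]
ft_force: [0.0, -2.1, 0.3]
grip_width: 0.358
grip_force: 1.2
```

```bash
python3 -m inch '[{"slide":[0,0,0],"angular":[0,0,0],"claw":-1},{"slide":[0,0,0],"angular":[0,0,0],"claw":-1},{"slide":[0,0,0],"angular":[0,0,0],"claw":-1},{"slide":[0,0,0],"angular":[0,0,0],"claw":-1}]' 35
python3 -m inch '[{"slide":[0,0,-0.01],"angular":[0,0,0],"claw":-1},{"slide":[0,0,-0.03],"angular":[0,0,0],"claw":-1},{"slide":[0,0,-0.06],"angular":[0,0,0],"claw":-1},{"slide":[0,0,-0.1],"angular":[0,0,0],"claw":-1},{"slide":[0,0,-0.15],"angular":[0,0,0],"claw":-1},{"slide":[0,0,-0.2],"angular":[0,0,0],"claw":-1},{"slide":[0,0,-0.24],"angular":[0,0,0],"claw":-1},{"slide":[0,0,-0.24],"angular":[0,0,0],"claw":-1},{"slide":[0,0,-0.24],"angular":[0,0,0],"claw":-1}]'
python3 -c "
from h import *
print(togo([.5412,-.2392,.211]))
im=ctrl.get_image('side');cv2.imwrite('pics/l.png',cv2.resize(im['color'][80:300,240:460,::-1],(440,440)))"
```

```text
time: 5.1
position: [0.5322, 0.0284, 0.151]
tool_rot: [-0.507, -3.1, 0.001]
ft_force: [-1.4, -2.8, 0.5]
grip_width: 0.328
grip_force: 35.0
time: 6.0
position: [0.5324, 0.0289, 0.2113]
tool_rot: [0.506, 3.1, 0.001]
ft_force: [-0.7, -0.3, -4.7]
grip_width: 0.328
grip_force: 35.0
[-3.74488492e-01 -1.00562125e+00  7.31861590e-04]
```

View pics/l.png

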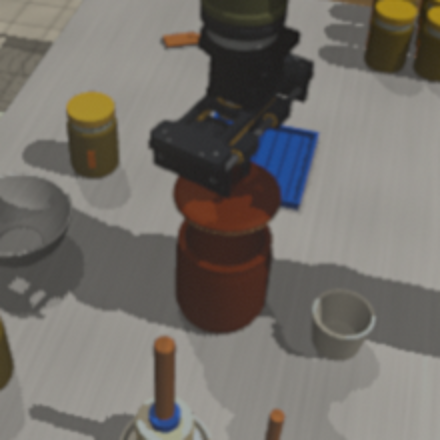

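The lid hangs level under the gripper at about (227,200), clear of the crock, and the crock has stayed put.

```bash
python3 -m inch '[{"slide":[-0.02,-0.04,0],"angular":[0,0,0],"claw":-1},{"slide":[-0.05,-0.13,0],"angular":[0,0,0],"claw":-1},{"slide":[-0.1,-0.26,0],"angular":[0,0,0],"claw":-1},{"slide":[-0.15,-0.41,0],"angular":[0,0,0],"claw":-1},{"slide":[-0.21,-0.56,0],"angular":[0,0,0],"claw":-1},{"slide":[-0.27,-0.71,0],"angular":[0,0,0],"claw":-1},{"slide":[-0.32,-0.85,0],"angular":[0,0,0],"claw":-1},{"slide":[-0.355,-0.95,0],"angular":[0,0,0],"claw":-1},{"slide":[-0.374,-1,0],"angular":[0,0,0],"claw":-1},{"slide":[-0.374,-1,0],"angular":[0,0,0],"claw":-1}]'
python3 -m inch '[{"slide":[0,0,0.04],"angular":[0,0,0],"claw":-1},{"slide":[0,0,0.12],"angular":[0,0,0],"claw":-1},{"slide":[0,0,0.23],"angular":[0,0,0],"claw":-1},{"slide":[0,0,0.34],"angular":[0,0,0],"claw":-1},{"slide":[0,0,0.44],"angular":[0,0,0],"claw":-1},{"slide":[0,0,0.52],"angular":[0,0,0],"claw":-1},{"slide":[0,0,0.58],"angular":[0,0,0],"claw":-1},{"slide":[0,0,0.62],"angular":[0,0,0],"claw":-1},{"slide":[0,0,0.63],"angular":[0,0,0],"claw":-1},{"slide":[0,0,0.63],"angular":[0,0,0],"claw":-1}]'
python3 -c "
from h import *
print(togo([.5412,-.2392,.042]))"
```

```text
time: 7.05
position: [0.5404, -0.2406, 0.2106]
tool_rot: [-0.513, -3.098, 0.002]
ft_force: [-0.1, -0.6, -3.6]
grip_width: 0.331
grip_force: 35.0
time: 8.05
position: [0.5418, -0.2376, 0.0537]
tool_rot: [0.506, 3.1, 0.0]
ft_force: [0.4, -0.7, -4.2]
grip_width: 0.334
grip_force: 35.0
[ 0.00031488 -0.00700149  0.04672959]
```

```bash
python3 -m inch '[{"slide":[0,-0.004,0.008],"angular":[0,0,0],"claw":-1},{"slide":[0,-0.004,0.016],"angular":[0,0,0],"claw":-1},{"slide":[0,-0.004,0.024],"angular":[0,0,0],"claw":-1},{"slide":[0,-0.004,0.03],"angular":[0,0,0],"claw":-1},{"slide":[0,-0.004,0.034],"angular":[0,0,0],"claw":-1},{"slide":[0,-0.004,0.038],"angular":[0,0,0],"claw":-1},{"slide":[0,-0.004,0.04],"angular":[0,0,0],"claw":-1},{"slide":[0,-0.004,0.04],"angular":[0,0,0],"claw":-1}]'
python3 -m inch '[{"slide":[0,0,0.002],"angular":[0,0,0],"claw":-1},{"slide":[0,0,0.004],"angular":[0,0,0],"claw":-1},{"slide":[0,0,0.006],"angular":[0,0,0],"claw":-1},{"slide":[0,0,0.006],"angular":[0,0,0],"claw":-1}]'
```

```text
time: 8.85
position: [0.5411, -0.2388, 0.0435]
tool_rot: [-0.506, -3.1, -0.0]
ft_force: [0.1, 0.4, -5.4]
grip_width: 0.33
grip_force: 35.0
time: 9.25
position: [0.5413, -0.2388, 0.0422]
tool_rot: [0.506, 3.1, 0.0]
ft_force: [0.3, 0.8, -2.9]
grip_width: 0.329
grip_force: 35.0
```

```bash
python3 -m inch '[{"slide":[0,0,0.002],"angular":[0,0,0],"claw":-1},{"slide":[0,0,0.004],"angular":[0,0,0],"claw":-1},{"slide":[0,0,0.004],"angular":[0,0,0],"claw":-1}]'
python3 -m inch '[{"slide":[0,0,0.002],"angular":[0,0,0],"claw":-1},{"slide":[0,0,0.003],"angular":[0,0,0],"claw":-1},{"slide":[0,0,0.003],"angular":[0,0,0],"claw":-1}]'
```

```text
time: 9.55
position: [0.5413, -0.2387, 0.042]
tool_rot: [0.506, 3.1, 0.001]
ft_force: [-4.2, 1.9, 5.3]
grip_width: 0.331
grip_force: 35.0
time: 9.85
position: [0.5413, -0.2387, 0.042]
tool_rot: [0.506, 3.1, 0.002]
ft_force: [-4.6, 2.7, 10.1]
grip_width: 0.332
grip_force: 35.0
```

```bash
python3 -m inch '[{"slide":[0,0,-0.004],"angular":[0,0,0],"claw":-1},{"slide":[0,0,-0.004],"angular":[0,0,0],"claw":-0.2},{"slide":[0,0,-0.004],"angular":[0,0,0],"claw":0.5},{"slide":[0,0,-0.004],"angular":[0,0,0],"claw":1},{"slide":[0,0,-0.004],"angular":[0,0,0],"claw":1},{"slide":[0,0,-0.004],"angular":[0,0,0],"claw":1},{"slide":[0,0,-0.004],"angular":[0,0,0],"claw":1}]'
python3 -m inch '[{"slide":[0,0,-0.03],"angular":[0,0,0],"claw":1},{"slide":[0,0,-0.1],"angular":[0,0,0],"claw":1},{"slide":[0,0,-0.22],"angular":[0,0,0],"claw":1},{"slide":[0,0,-0.36],"angular":[0,0,0],"claw":1},{"slide":[0,0,-0.52],"angular":[0,0,0],"claw":1},{"slide":[0,0,-0.68],"angular":[0,0,0],"claw":1},{"slide":[0,0,-0.84],"angular":[0,0,0],"claw":1},{"slide":[0,0,-0.96],"angular":[0,0,0],"claw":1},{"slide":[0,0,-1],"angular":[0,0,0],"claw":1},{"slide":[0,0,-1],"angular":[0,0,0],"claw":1}]'
python3 -c "
from h import *
W=cloud(ctrl.get_image('side'));x,y,z=W[...,0],W[...,1],W[...,2]
m=(abs(x-.541)<.07)&(abs(y+.239)<.07)
for a,b in((.06,.07),(.02,.03)):
  w=W[m&(z>a)&(z<b)];print(cv2.minEnclosingCircle(w[:,:2].astype(np.float32)),np.percentile(w[:,2],[5,50,95]))
m=(abs(x-.532)<.08)&(abs(y-.028)<.08)&(z>.112)&(z<.13)
w=W[m];print('rim',cv2.minEnclosingCircle(w[:,:2].astype(np.float32)),np.median(w,0))
w=W[(abs(x-.542)<.03)&(abs(y-.242)<.03)&(z>.188)&(z<.2)];print('h',cv2.minEnclosingCircle(w[:,:2].astype(np.float32)))
print(togo([.542,.242,.292]),ctrl.get_state()['joint_positions'])"
```

```text
time: 10.55
position: [0.5412, -0.2388, 0.0413]
tool_rot: [0.506, 3.1, -0.0]
ft_force: [-0.5, -0.2, -0.1]
grip_width: 0.771
grip_force: 0.0
time: 11.55
position: [0.5417, -0.2393, 0.2929]
tool_rot: [0.506, 3.097, -0.0]
ft_force: [0.0, 1.1, 0.2]
grip_width: 0.997
grip_force: 0.0
((0.541623592376709, -0.23487068712711334), 0.015023554675281048) [0.0603351  0.06296834 0.06534735]
((0.5408817529678345, -0.2347153276205063), 0.05672350153326988) [0.02017419 0.02207152 0.02465608]
rim ((0.5315018892288208, 0.031374212354421616), 0.05465405061841011) [0.53000499 0.03386737 0.11940744]
h ((0.5431616306304932, 0.24300658702850342), 0.00986597128212452)
[ 0.60841379  1.82444352 -0.00333723] [-0.25699647  0.2036179   0.73750736  1.5381322  -0.13767911  1.45285455
  1.73334899]
```

```bash
python3 -m inch '[{"slide":[0.02,0.06,0],"angular":[0,0,0],"claw":1},{"slide":[0.05,0.16,0],"angular":[0,0,0],"claw":1},{"slide":[0.1,0.29,0],"angular":[0,0,0],"claw":1},{"slide":[0.14,0.43,0],"angular":[0,0,0],"claw":1},{"slide":[0.19,0.57,0],"angular":[0,0,0],"claw":1},{"slide":[0.24,0.71,0],"angular":[0,0,0],"claw":1},{"slide":[0.28,0.84,0],"angular":[0,0,0],"claw":1},{"slide":[0.305,0.912,0],"angular":[0,0,0],"claw":1}]'
python3 -m inch '[{"slide":[0.05,0.14,0],"angular":[0,0,0],"claw":1},{"slide":[0.1,0.29,0],"angular":[0,0,0],"claw":1},{"slide":[0.14,0.43,0],"angular":[0,0,0],"claw":1},{"slide":[0.19,0.57,0],"angular":[0,0,0],"claw":1},{"slide":[0.24,0.71,0],"angular":[0,0,0],"claw":1},{"slide":[0.28,0.84,0],"angular":[0,0,0],"claw":1},{"slide":[0.295,0.89,0],"angular":[0,0,0],"claw":1},{"slide":[0.304,0.912,0],"angular":[0,0,0],"claw":1},{"slide":[0.304,0.912,0],"angular":[0,0,0],"claw":1}]'
python3 -c "
from h import *
W=cloud(ctrl.get_image('top'));x,y,z=W[...,0],W[...,1],W[...,2]
m=(abs(x-.532)<.08)&(abs(y-.028)<.08)&(z>.112)&(z<.13)
w=W[m];print('rim',cv2.minEnclosingCircle(w[:,:2].astype(np.float32)),np.median(w,0))
m=(abs(x-.532)<.03)&(abs(y-.028)<.03);print(np.nanpercentile(z[m],[2,20,50,80]))
print(togo([.5424,.2422,.162]),ctrl.get_state()['joint_positions'])"
```

```text
time: 12.4
position: [0.5401, 0.0056, 0.2887]
tool_rot: [-0.499, -3.098, 0.0]
ft_force: [-0.1, 0.2, -0.2]
grip_width: 1.002
grip_force: 0.0
time: 13.3
position: [0.5416, 0.2411, 0.2901]
tool_rot: [-0.507, -3.099, 0.003]
ft_force: [0.3, -1.1, 0.4]
grip_width: 1.004
grip_force: 0.0
rim ((0.530644416809082, 0.03109237365424633), 0.053702883422374725) [0.5324196  0.03033432 0.12009565]
[0.00460857 0.0069074  0.00836413 0.01002153]
[0.00131359 0.00947675 0.51450171] [-0.79123676  0.18094543  0.38149421  1.52411883 -0.06640099  1.45095448
  0.83780232]
```

```bash
python3 -m inch '[{"slide":[0.001,0.005,0.08],"angular":[0,0,0],"claw":1},{"slide":[0.001,0.005,0.19],"angular":[0,0,0],"claw":1},{"slide":[0.001,0.005,0.29],"angular":[0,0,0],"claw":1},{"slide":[0.001,0.005,0.38],"angular":[0,0,0],"claw":1},{"slide":[0.001,0.005,0.45],"angular":[0,0,0],"claw":1},{"slide":[0.001,0.005,0.5],"angular":[0,0,0],"claw":1},{"slide":[0.001,0.005,0.514],"angular":[0,0,0],"claw":1},{"slide":[0.001,0.005,0.514],"angular":[0,0,0],"claw":1}]'
python3 -m inch '[{"slide":[0,0,0],"angular":[0,0,0],"claw":-1},{"slide":[0,0,0],"angular":[0,0,0],"claw":-1},{"slide":[0,0,0],"angular":[0,0,0],"claw":-1},{"slide":[0,0,0],"angular":[0,0,0],"claw":-1},{"slide":[0,0,0],"angular":[0,0,0],"claw":-1},{"slide":[0,0,0],"angular":[0,0,0],"claw":-1},{"slide":[0,0,0],"angular":[0,0,0],"claw":-1},{"slide":[0,0,0],"angular":[0,0,0],"claw":-1},{"slide":[0,0,0],"angular":[0,0,0],"claw":-1},{"slide":[0,0,0],"angular":[0,0,0],"claw":-1}]' 35
python3 -m inch '[{"slide":[0,0,0],"angular":[0,0,0],"claw":-1},{"slide":[0,0,0],"angular":[0,0,0],"claw":-1},{"slide":[0,0,0],"angular":[0,0,0],"claw":-1},{"slide":[0,0,0],"angular":[0,0,0],"claw":-1}]' 35
python3 - <<'E'
from h import *
from scipy.optimize import least_squares
W=cloud(ctrl.get_image('top'));x,y,z=W[...,0],W[...,1],W[...,2]
m=(abs(x-.532)<.08)&(abs(y-.03)<.08)&(z>.112)&(z<.13);w=W[m]
# rim annulus: mean radius of band ~51.5mm
f=least_squares(lambda p:np.hypot(w[:,0]-p[0],w[:,1]-p[1])-p[2],[.532,.029,.05],loss='soft_l1',f_scale=.003).x
print(len(w),f,np.percentile(np.hypot(w[:,0]-f[0],w[:,1]-f[1]),[2,98]))
E
```

```text
time: 14.15
position: [0.5423, 0.2423, 0.1629]
tool_rot: [0.508, 3.1, -0.0]
ft_force: [0.1, 0.2, 0.4]
grip_width: 1.003
grip_force: 0.0
time: 15.15
position: [0.542, 0.2431, 0.1627]
tool_rot: [-0.506, -3.1, 0.0]
ft_force: [-0.2, 0.6, 0.6]
grip_width: 0.222
grip_force: 35.0
time: 15.55
position: [0.542, 0.2431, 0.1627]
tool_rot: [-0.506, -3.1, 0.0]
ft_force: [0.1, -1.1, -1.5]
grip_width: 0.221
grip_force: 35.0
649 [0.53026915 0.03099131 0.04887585] [0.04444378 0.05340869]
```

```bash
python3 -m inch '[{"slide":[0,0,-0.01],"angular":[0,0,0],"claw":-1},{"slide":[0,0,-0.04],"angular":[0,0,0],"claw":-1},{"slide":[0,0,-0.1],"angular":[0,0,0],"claw":-1},{"slide":[0,0,-0.19],"angular":[0,0,0],"claw":-1},{"slide":[0,0,-0.3],"angular":[0,0,0],"claw":-1},{"slide":[0,0,-0.41],"angular":[0,0,0],"claw":-1},{"slide":[0,0,-0.51],"angular":[0,0,0],"claw":-1},{"slide":[0,0,-0.58],"angular":[0,0,0],"claw":-1},{"slide":[0,0,-0.61],"angular":[0,0,0],"claw":-1},{"slide":[0,0,-0.61],"angular":[0,0,0],"claw":-1}]'
python3 -m inch '[{"slide":[-0.01,-0.03,0],"angular":[0,0,0],"claw":-1},{"slide":[-0.03,-0.1,0],"angular":[0,0,0],"claw":-1},{"slide":[-0.06,-0.22,0],"angular":[0,0,0],"claw":-1},{"slide":[-0.1,-0.36,0],"angular":[0,0,0],"claw":-1},{"slide":[-0.14,-0.5,0],"angular":[0,0,0],"claw":-1},{"slide":[-0.18,-0.63,0],"angular":[0,0,0],"claw":-1},{"slide":[-0.21,-0.74,0],"angular":[0,0,0],"claw":-1},{"slide":[-0.225,-0.8,0],"angular":[0,0,0],"claw":-1},{"slide":[-0.229,-0.82,0],"angular":[0,0,0],"claw":-1},{"slide":[-0.229,-0.82,0],"angular":[0,0,0],"claw":-1}]'
python3 - <<'E'
from h import *
im=ctrl.get_image('side');cv2.imwrite('pics/b.png',cv2.resize(im['color'][60:280,240:460,::-1],(440,440)))
W=cloud(im);x,y,z=W[...,0],W[...,1],W[...,2]
q=(abs(x-.532)<.08)&(abs(y-.03)<.08)
for a,b in((.15,.215),(.25,.28),(.112,.124)):
    w=W[q&(z>a)&(z<b)];print(a,len(w),w.min(0),w.max(0),cv2.minEnclosingCircle(w[:,:2].astype(np.float32)))
print(togo([.5305,.0305,.313]))
E
```

```text
time: 16.6
position: [0.5426, 0.2434, 0.3172]
tool_rot: [0.506, 3.098, 0.003]
ft_force: [-1.3, -0.5, -1.6]
grip_width: 0.224
grip_force: 35.0
time: 17.6
position: [0.5308, 0.0305, 0.3151]
tool_rot: [-0.507, -3.1, -0.001]
ft_force: [-0.2, 0.9, -1.5]
grip_width: 0.217
grip_force: 35.0
0.15 525 [0.50202012 0.02516983 0.15660774] [0.56127209 0.0622516  0.21483211] ((0.5315439105033875, 0.032643288373947144), 0.029915379360318184)
0.25 120 [0.52200475 0.02648761 0.25014178] [0.54045579 0.04262949 0.27985858] ((0.5306528806686401, 0.03242073953151703), 0.010357297956943512)
0.112 443 [ 0.47828824 -0.01397541  0.11204001] [0.58533303 0.08571636 0.12321798] ((0.5317822098731995, 0.03142246603965759), 0.054542820900678635)
[ 2.64967584e-05 -5.56637515e-03  8.08833790e-03]
```

View pics/b.png

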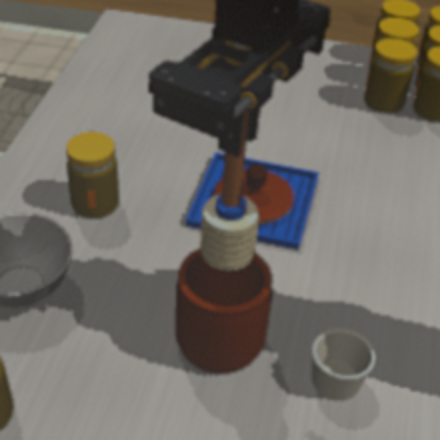

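The lid lies flat in the tray at about (258,190). The brush hangs upright over the centre of the mouth, with its head at (230,235).

```bash
python3 -m inch '[{"slide":[0,-0.002,0.02],"angular":[0,0,0],"claw":-1},{"slide":[0,-0.004,0.07],"angular":[0,0,0],"claw":-1},{"slide":[0,-0.004,0.15],"angular":[0,0,0],"claw":-1},{"slide":[0,-0.004,0.25],"angular":[0,0,0],"claw":-1},{"slide":[0,-0.004,0.35],"angular":[0,0,0],"claw":-1},{"slide":[0,-0.004,0.44],"angular":[0,0,0],"claw":-1},{"slide":[0,-0.004,0.51],"angular":[0,0,0],"claw":-1},{"slide":[0,-0.004,0.555],"angular":[0,0,0],"claw":-1},{"slide":[0,-0.004,0.575],"angular":[0,0,0],"claw":-1},{"slide":[0,-0.004,0.575],"angular":[0,0,0],"claw":-1}]'
python3 -m inch '[{"slide":[0,0,0.006],"angular":[0,0,0],"claw":-1},{"slide":[0,0,0.012],"angular":[0,0,0],"claw":-1},{"slide":[0,0,0.016],"angular":[0,0,0],"claw":-1},{"slide":[0,0,0.02],"angular":[0,0,0],"claw":-1},{"slide":[0,0,0.02],"angular":[0,0,0],"claw":-1}]'
```

```text
time: 18.65
position: [0.5305, 0.03, 0.1709]
tool_rot: [-0.505, -3.1, 0.001]
ft_force: [-0.7, -0.3, -2.4]
grip_width: 0.219
grip_force: 35.0
time: 19.15
position: [0.5308, 0.0297, 0.1666]
tool_rot: [0.506, 3.1, 0.0]
ft_force: [0.8, -0.1, -0.6]
grip_width: 0.221
grip_force: 35.0
```

```bash
python3 -m inch '[{"slide":[0,0,0.003],"angular":[0,0,0],"claw":-1},{"slide":[0,0,0.006],"angular":[0,0,0],"claw":-1},{"slide":[0,0,0.006],"angular":[0,0,0],"claw":-1}]'
```

```text
time: 19.45
position: [0.5311, 0.0296, 0.1657]
tool_rot: [0.506, 3.1, 0.001]
ft_force: [0.7, 0.2, 2.7]
grip_width: 0.219
grip_force: 35.0
```

```bash
python3 -m inch '[{"slide":[0,0,-0.02],"angular":[0,0,0],"claw":-1},{"slide":[0,0,-0.07],"angular":[0,0,0],"claw":-1},{"slide":[0,0,-0.14],"angular":[0,0,0],"claw":-1},{"slide":[0,0,-0.23],"angular":[0,0,0],"claw":-1},{"slide":[0,0,-0.32],"angular":[0,0,0],"claw":-1},{"slide":[0,0,-0.4],"angular":[0,0,0],"claw":-1},{"slide":[0,0,-0.46],"angular":[0,0,0],"claw":-1},{"slide":[0,0,-0.49],"angular":[0,0,0],"claw":-1},{"slide":[0,0,-0.49],"angular":[0,0,0],"claw":-1},{"slide":[0,0,-0.49],"angular":[0,0,0],"claw":-1}]'
python3 -m inch '[{"slide":[0,0,0.02],"angular":[0,0,0],"claw":-1},{"slide":[0,0,0.07],"angular":[0,0,0],"claw":-1},{"slide":[0,0,0.15],"angular":[0,0,0],"claw":-1},{"slide":[0,0,0.24],"angular":[0,0,0],"claw":-1},{"slide":[0,0,0.33],"angular":[0,0,0],"claw":-1},{"slide":[0,0,0.4],"angular":[0,0,0],"claw":-1},{"slide":[0,0,0.45],"angular":[0,0,0],"claw":-1},{"slide":[0,0,0.472],"angular":[0,0,0],"claw":-1},{"slide":[0,0,0.482],"angular":[0,0,0],"claw":-1},{"slide":[0,0,0.482],"angular":[0,0,0],"claw":-1}]'
```

```text
time: 20.45
position: [0.5304, 0.0297, 0.2868]
tool_rot: [-0.506, -3.099, 0.001]
ft_force: [0.1, 0.4, -2.1]
grip_width: 0.222
grip_force: 35.0
time: 21.45
position: [0.531, 0.0297, 0.1672]
tool_rot: [0.506, 3.1, 0.0]
ft_force: [0.1, 0.0, -2.1]
grip_width: 0.222
grip_force: 35.0
```

```bash
python3 -m inch '[{"slide":[0,0,0.004],"angular":[0,0,0],"claw":-1},{"slide":[0,0,0.008],"angular":[0,0,0],"claw":-1},{"slide":[0,0,0.011],"angular":[0,0,0],"claw":-1},{"slide":[0,0,0.011],"angular":[0,0,0],"claw":-1}]'
python3 -m inch '[{"slide":[0,0,-0.02],"angular":[0,0,0],"claw":-1},{"slide":[0,0,-0.07],"angular":[0,0,0],"claw":-1},{"slide":[0,0,-0.14],"angular":[0,0,0],"claw":-1},{"slide":[0,0,-0.23],"angular":[0,0,0],"claw":-1},{"slide":[0,0,-0.33],"angular":[0,0,0],"claw":-1},{"slide":[0,0,-0.43],"angular":[0,0,0],"claw":-1},{"slide":[0,0,-0.52],"angular":[0,0,0],"claw":-1},{"slide":[0,0,-0.58],"angular":[0,0,0],"claw":-1},{"slide":[0,0,-0.6],"angular":[0,0,0],"claw":-1},{"slide":[0,0,-0.6],"angular":[0,0,0],"claw":-1}]'
python3 - <<'E'
from h import *
im=ctrl.get_image('side');W=cloud(im);x,y,z=W[...,0],W[...,1],W[...,2]
def c(n,m):w=W[m];print(n,len(w),w.min(0).round(4),w.max(0).round(4),cv2.minEnclosingCircle(w[:,:2].astype(np.float32)))
q=(abs(x-.532)<.08)&(abs(y-.03)<.08)
c("head",q&(z>.13)&(z<.21));c("handle",q&(z>.24)&(z<.28));c("rim",q&(z>.112)&(z<.124))
d=(abs(x-.542)<.058)&(abs(y-.244)<.058)
w=W[d&(z>.01)&(z<.02)]
c("dish",d&(z>.011)&(z<.02));print(np.nanmedian(z[(abs(x-.542)<.02)&(abs(y-.244)<.02)]))
print(togo([.542,.243,.315]))
E
```

```text
time: 21.85
position: [0.5316, 0.0297, 0.1656]
tool_rot: [0.506, 3.099, 0.001]
ft_force: [-0.7, -0.4, 5.7]
grip_width: 0.222
grip_force: 35.0
time: 22.85
position: [0.531, 0.0297, 0.3146]
tool_rot: [0.506, 3.1, 0.001]
ft_force: [0.4, 0.2, -2.1]
grip_width: 0.224
grip_force: 35.0
head 470 [0.5023 0.0211 0.1583] [0.5614 0.0604 0.2099] ((0.5314868688583374, 0.03160589933395386), 0.03004312701523304)
handle 155 [0.522  0.0257 0.2408] [0.5417 0.0418 0.2798] ((0.53123939037323, 0.03136284649372101), 0.010563693940639496)
rim 441 [ 0.4784 -0.0136  0.112 ] [0.5851 0.0849 0.1229] ((0.5318534970283508, 0.03205582872033119), 0.054423701018095016)
dish 320 [0.4913 0.1966 0.011 ] [0.5902 0.2956 0.0175] ((0.5409749746322632, 0.2456011027097702), 0.05048075318336487)
0.005471303577315789
[ 0.22801286  0.82354445 -0.00522033]
```

```bash
python3 -m inch '[{"slide":[0.01,0.03,0],"angular":[0,0,0],"claw":-1},{"slide":[0.03,0.1,0],"angular":[0,0,0],"claw":-1},{"slide":[0.06,0.22,0],"angular":[0,0,0],"claw":-1},{"slide":[0.1,0.36,0],"angular":[0,0,0],"claw":-1},{"slide":[0.14,0.5,0],"angular":[0,0,0],"claw":-1},{"slide":[0.18,0.63,0],"angular":[0,0,0],"claw":-1},{"slide":[0.21,0.74,0],"angular":[0,0,0],"claw":-1},{"slide":[0.228,0.805,0],"angular":[0,0,0],"claw":-1},{"slide":[0.233,0.826,0],"angular":[0,0,0],"claw":-1},{"slide":[0.233,0.826,0],"angular":[0,0,0],"claw":-1}]'
python3 -m inch '[{"slide":[0,0,0.02],"angular":[0,0,0],"claw":-1},{"slide":[0,0,0.07],"angular":[0,0,0],"claw":-1},{"slide":[0,0,0.15],"angular":[0,0,0],"claw":-1},{"slide":[0,0,0.25],"angular":[0,0,0],"claw":-1},{"slide":[0,0,0.35],"angular":[0,0,0],"claw":-1},{"slide":[0,0,0.44],"angular":[0,0,0],"claw":-1},{"slide":[0,0,0.52],"angular":[0,0,0],"claw":-1},{"slide":[0,0,0.565],"angular":[0,0,0],"claw":-1},{"slide":[0,0,0.585],"angular":[0,0,0],"claw":-1},{"slide":[0,0,0.585],"angular":[0,0,0],"claw":-1}]'
python3 -m inch '[{"slide":[0,0,0.004],"angular":[0,0,0],"claw":-1},{"slide":[0,0,0.008],"angular":[0,0,0],"claw":-1},{"slide":[0,0,0.012],"angular":[0,0,0],"claw":-1},{"slide":[0,0,0.016],"angular":[0,0,0],"claw":-1},{"slide":[0,0,0.016],"angular":[0,0,0],"claw":-1}]'
```

```text
time: 23.9
position: [0.5411, 0.2438, 0.3136]
tool_rot: [-0.506, -3.1, 0.002]
ft_force: [-0.0, -0.8, -1.5]
grip_width: 0.222
grip_force: 35.0
time: 24.9
position: [0.5412, 0.2434, 0.1677]
tool_rot: [-0.507, -3.1, 0.001]
ft_force: [0.3, -0.6, -1.9]
grip_width: 0.221
grip_force: 35.0
time: 25.4
position: [0.5413, 0.2441, 0.1641]
tool_rot: [0.506, 3.1, 0.0]
ft_force: [-0.1, -0.1, -1.6]
grip_width: 0.223
grip_force: 35.0
```

```bash
python3 -m inch '[{"slide":[0,0,0.003],"angular":[0,0,0],"claw":-1},{"slide":[0,0,0.006],"angular":[0,0,0],"claw":-1},{"slide":[0,0,0.008],"angular":[0,0,0],"claw":-1},{"slide":[0,0,0.008],"angular":[0,0,0],"claw":-1}]'
```

```text
time: 25.8
position: [0.5415, 0.244, 0.1627]
tool_rot: [0.506, 3.1, 0.001]
ft_force: [-0.8, -0.4, 2.3]
grip_width: 0.22
grip_force: 35.0
```

Contact. I'll release slowly and then rise.

```bash
python3 -m inch '[{"slide":[0,0,0],"angular":[0,0,0],"claw":-0.45},{"slide":[0,0,0],"angular":[0,0,0],"claw":-0.3},{"slide":[0,0,0],"angular":[0,0,0],"claw":0.1},{"slide":[0,0,0],"angular":[0,0,0],"claw":0.5},{"slide":[0,0,0],"angular":[0,0,0],"claw":0.8},{"slide":[0,0,0],"angular":[0,0,0],"claw":1},{"slide":[0,0,0],"angular":[0,0,0],"claw":1},{"slide":[0,0,0],"angular":[0,0,0],"claw":1},{"slide":[0,0,0],"angular":[0,0,0],"claw":1}]'
python3 -m inch '[{"slide":[0,0,-0.02],"angular":[0,0,0],"claw":1},{"slide":[0,0,-0.06],"angular":[0,0,0],"claw":1},{"slide":[0,0,-0.12],"angular":[0,0,0],"claw":1},{"slide":[0,0,-0.2],"angular":[0,0,0],"claw":1},{"slide":[0,0,-0.3],"angular":[0,0,0],"claw":1},{"slide":[0,0,-0.4],"angular":[0,0,0],"claw":1},{"slide":[0,0,-0.5],"angular":[0,0,0],"claw":1},{"slide":[0,0,-0.56],"angular":[0,0,0],"claw":1},{"slide":[0,0,-0.56],"angular":[0,0,0],"claw":1}]'
python3 - <<'E'
from h import *
im=ctrl.get_image('side');W=cloud(im);x,y,z=W[...,0],W[...,1],W[...,2]
cv2.imwrite('pics/f.png',cv2.resize(im['color'][100:380,220:480,::-1],(520,560)))
def c(n,m):w=W[m];print(n,len(w),w.max(0).round(4),cv2.minEnclosingCircle(w[:,:2].astype(np.float32)))
d=(abs(x-.542)<.058)&(abs(y-.244)<.058)
c("top",d&(z>.186)&(z<.2));c("mid",d&(z>.1)&(z<.18));c("head",d&(z>.022)&(z<.07))
q=(abs(x-.532)<.08)&(abs(y-.03)<.08);c("rim",q&(z>.112)&(z<.124))
E
```

```text
time: 26.7
position: [0.5413, 0.244, 0.1621]
tool_rot: [0.506, 3.1, 0.0]
ft_force: [-0.3, -0.2, -0.8]
grip_width: 0.901
grip_force: 0.0
time: 27.6
position: [0.5425, 0.2444, 0.3055]
tool_rot: [0.506, 3.096, 0.006]
ft_force: [-0.4, 0.2, 0.4]
grip_width: 0.999
grip_force: 0.0
top 99 [0.5516 0.2529 0.1977] ((0.5425930023193359, 0.2450435310602188), 0.010010962374508381)
mid 255 [0.552  0.2537 0.1797] ((0.5423513650894165, 0.24468517303466797), 0.009743652306497097)
head 643 [0.5715 0.2743 0.0696] ((0.5420724153518677, 0.2447909712791443), 0.030065836384892464)
rim 449 [0.5829 0.086  0.1236] ((0.5327752232551575, 0.031169816851615906), 0.05493670329451561)
```

View pics/f.png

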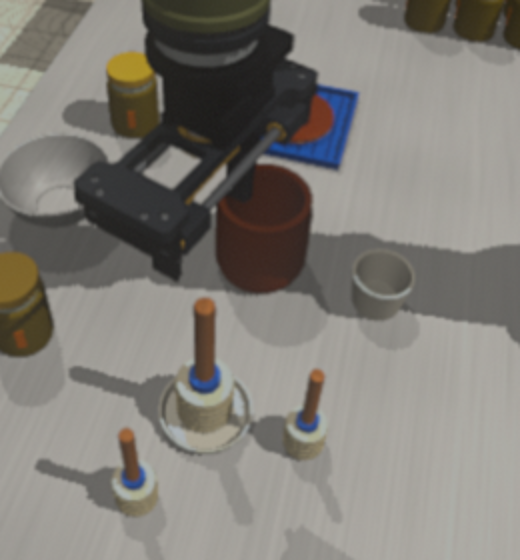

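The brush stands upright in its dish at (205,390), the crock is in place at (263,230), the lid is in the tray at (310,118), and the cup, bowl and jars have not moved.

```bash
python3 -c "
from bench import ctrl
print(ctrl.close_job())"
```

```text
the job is handed in; nothing more can be done
None
```

The job is done and handed in at about 28 s: the lid lies flat, knob up, in the blue tray, the crock got two full strokes down to the bottom, and the brush stands upright in its dish with nothing else disturbed; the hand-in returned no verdict.

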